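Tin and jar behind the shelf rail

TASK

Put the tin and the glass jar that stand on the bench away on the wooden shelf: lift each over the rail, under the top board, and lower it gently behind the rail so that it stands upright on the shelf floor in the same bay as the one of its kind already there. Do not drop them, and leave the things around them where they are.

Things in the scene. Friction and masses are not known exactly. Their poses are not given: they have to be found in the camera images.
- tin_center (a point): The tin to put away: plain steel paint tin standing on the bench, an upright cylinder 62 mm in diameter and 74 mm tall, about 0.3 kg. This point is its centre, half-way up; z is its upright axis.
- jar_center (a point): The jar to put away: clear glass jar of dark screws standing on the bench, body 54 mm in diameter up to 66 mm from its base, then an aluminium lid 50 mm in diameter; 86 mm tall overall, about 0.26 kg. This point is its centre, half-way up; z is its upright axis.
- shelf: The fixed wooden shelf, 532 mm long, with two bays. Origin: middle of its footprint, at bench height. x points from its front (robot side) to its back, y along it (left seen from the robot), z up. Floor board: its top is 40 mm above the origin. All the shelf points below share these axes. Between rails and top board it is open at front and back.
- shelf_front_rail (a point): Middle of the top edge of the front rail, at x -58, z 72 mm of the shelf. The rail is 16 mm thick and stands 32 mm above the floor board; its inner face is at shelf x -50 mm. The rear rail is the same, inner face at x +50 mm, so the space between the rails is 100 mm deep.
- shelf_divider (a point): Middle of the floor board, in the foot of the low divider between the bays (y -9 to +9 mm, top 45 mm above the floor board). The shelf's end walls have their inner faces at y -250 and +250 mm. Divider and end walls reach from x -50 to +50 mm; the end walls go up to the top board.
- shelf_top_edge (a point): Middle of the lower front edge of the top board, at x -10, z 255 mm of the shelf. The board covers x -10 to +40 mm over both bays, 18 mm thick, with stock 45 mm high on it. It leaves no room for a gripper pointing straight down: lean the tool back to the robot 30 to 45 degrees, fingers forward and down.
- shelf_tin_center (a point): Centre, half-way up, of the tin already standing in one of the two bays (same as the tin to put away), 165 to 205 mm from the shelf's middle, loose. Its bay varies.
- shelf_jar_center (a point): Centre, half-way up, of the jar already standing in the other bay (same as the jar to put away), loose.
- tin: The tin to put away again, but given at the centre of its base, 37 mm below point tin_center.
- jar: The jar to put away again, but given at the centre of its base, 43 mm below point jar_center.
- tape_roll: Bystander: grey tape roll lying flat on the bench, 90 mm in diameter, 24 mm high. Origin: centre of its underside.
- handscrew: Bystander: wooden handscrew clamp lying on the bench: two jaws 190 mm long (along its x) side by side, 104 mm wide over both, 34 mm high, with two screws whose wooden handles reach 185 mm to either side (along y). Origin: centre of its underside.
- offcut: Bystander: dark wood offcut on the bench, 160 x 60 x 35 mm. Origin: centre of its underside.

How it is judged (in metres and radians):
At the end, for the whole second after the job is handed in: The tin and the jar both stand upright (within 7 degrees) and at rest on the shelf's floor board (height within 6 mm), between its front and rear rails, each in the bay of the one of its kind already there (centres less than 190 mm apart), and those two still stand upright (x of tin_center in the frame of shelf between -0.026 and 0.026 m and z of tin_center in the frame of shelf between 0.071 and 0.083 m and angle between each of tin_center, jar_center, shelf_tin_center, shelf_jar_center's own z axis and vertical below 0.12 rad and horizontal distance between tin_center and shelf_tin_center below 0.19 m and linear speed of each of tin, jar below 0.02 m/s and x of jar_center in the frame of shelf between -0.03 and 0.03 m and z of jar_center in the frame of shelf between 0.077 and 0.089 m and horizontal distance between jar_center and shelf_jar_center below 0.19 m); the robot touches nothing.
It fails at once if the tin or the jar already on the shelf is moved by more than 30 mm (distance of any of shelf_tin_center, shelf_jar_center from where it was at the start of the episode above 0.03 m).
It fails at once if the tape roll, handscrew clamp or offcut is moved by more than 30 mm (distance of any of tape_roll, handscrew, offcut from where it was at the start of the episode above 0.03 m).
It fails at once if the tin is dropped: it moves faster than 0.6 m/s (a fall of about 20 mm) while no finger holds it (linear speed of tin above 0.6 m/s and contact force between the fingers and tin below 0.3 N).
It fails at once if the jar is dropped: it moves faster than 0.6 m/s (a fall of about 20 mm) while no finger holds it (linear speed of jar above 0.6 m/s and contact force between the fingers and jar below 0.3 N).
It also fails if it takes over 53 s, if anything falls off the work surface, if the arm or the gripper's body presses on something with over 40 N, if the wrist force passes 120 N, or if a joint passes its speed limit or range.

ROBOT

A 6-joint arm with a two-finger parallel gripper is mounted at the origin on the work surface. World frame = base frame: x ahead of the robot, y to its left, z up, the work surface at z = 0. Lengths are in mm, angles in rad, forces in N, time in s.
With the tool pointing down it reaches from about 350 to 875 mm from the base axis. Payload 4.2 kg.
Tool frame: the origin (TCP) lies at the very end of the fingers, on their centre line; the grasp point (between the pads) lies 19 mm behind it; z points along the fingers, y is the line along which they close (so a half turn about z gives the same grasp; the last joint's range is limited). The gripper opens to 85 mm and grips with 20 to 120 N. Pads are 22 mm wide; open, the fingers measure 114 mm over their backs; the gripper's body (76 mm by 85 mm) begins 54 mm behind the grasp point. The pads swing forward as they close: fully open they stand 13 mm farther back than shut.
Start: joints at [1.393, 0.385, 0.008, 0, -1.194, -0.259], TCP at [264.368, 566.312, 231.312] pointing down, gripper open.
Joint ranges: [-3.14, 3.14], [-1.21, 2.06], [-1.07, 1.41], [-3.16, 2.05], [-2.99, -0.16], [-3.1, 3.1]. Speed limits (rad/s): [2.79, 2.79, 3.14, 3.14, 3.14, 3.14].

INTERFACE

Orientations are given as a unit quaternion [x, y, z, w].
In Python, from bench import arm gives the robot as it stands.
- The arm moves only by the tool servo_tool, never from a script. Its argument "rows" is a list that holds one entry, the list of rows, each a list of 7 numbers: the finger opening in mm, from 0 to 85.4, then the shift along the tool's x, y, z in mm, then the turn, a rotation vector about the tool's x, y, z in rad. A call has 1 to 10 rows; each row is the pose to reach, as a shift and turn from the pose commanded when the call began, along the tool's axes at that moment; what a row does not reach only later rows make up. A row lasts 1/8 s, in which the tool goes at most 62.5 mm and 10.7 degrees, less where a joint would pass 70% of its speed; a pose out of reach is approached as far as the arm can. A call with a gripper value outside its range is refused whole. The fingers move at their own pace and stop on an object; the grip force is fixed at half the most. Time passes only in rows, so rows that repeat a pose let the fingers close. It gives the time, the measured TCP pose, the force, the opening and the grip force at its end, in the units of the state.
- arm.read_state(): the state, without advancing time (a new reading comes with each control period).
- arm.get_image(name): name is "scene" or "side" or "wrist"; returns the picture (480x640x3 uint8, red, green, blue); there is no depth.
- arm.camera_params(name): a dict with "intrinsics" (3x3 intrinsics, pixels), "R" (3x3) and "t" (3): a world point X has camera coordinates R X + t. Camera axes: x right, y down, z forward; pixel columns grow to the right and rows downward; lengths in mm; the calibration is good to about 2 mm. A picture is of the moment at which its call begins: read the wrist's pose just before it. camera_params takes no time and is no camera call; for the wrist camera it gives the pose at the moment of the call.
- arm.job_done(): hands the job in; it is judged then, once.
The state is a dict: "clock": time; "joints": joint angles; "joint_vel": joint speeds; "joint_efforts": joint torques, N m; "position": TCP position; "ee_rot": TCP orientation; "contact_force": force on the tool from outside, world axes, zero at the start; "wrist_torque": the same for the moment, N m; "gripper_width": finger opening in mm; "grasp_force": force on a finger pad.
Only numpy, scipy, OpenCV 4.12 (cv2) and the standard library are available. Lean on these libraries where they do the work, as an engineer would, in place of code of your own. Each camera call takes 0.05 s, during which the arm holds its last target. There are 200 camera calls.

## Working session

There is one attempt and no reset: what is moved stays moved. The work goes in short steps, Python scripts to look and compute and a tool call to move; the robot and the scene stay as the last step left them, time stands still between calls to the robot, and variables do not carry over. Pictures are saved under pics/ and viewed, at most 10 in all, crops included, and the job is handed in when it is done.

Besides the shell and the picture viewer there is one more tool, called after "Emit:" as name([rows], argument=value, ...), one row to a line, values as JSON. servo_tool: Moves the arm, as the interface text tells. Its arguments: {"type":"object","properties":{"rows":{"type":"array"}},"required":["rows"]}

```bash
mkdir -p pics; ls; python3 - <<'E'
from bench import arm
import cv2,numpy as np
for n in("scene","side"):
    cv2.imwrite(f"pics/{n}0.png",arm.get_image(n)[:,:,::-1])
    p=arm.camera_params(n);print(n,np.round(p["intrinsics"],1).tolist(),np.round(p["R"],3).tolist(),np.round(p["t"],1), -np.array(p["R"]).T@np.array(p["t"]))
s=arm.read_state();print(s)
E
```

```text
pics
scene [[487.9, 0.0, 315.6], [0.0, 487.9, 240.5], [0.0, 0.0, 1.0]] [[0.422, 0.907, 0.016], [0.744, -0.336, -0.578], [-0.519, 0.256, -0.816]] [-226.4 -301.6 1741.7] [1223.18967857 -341.60485389 1250.16450683]
side [[537.6, 0.0, 315.7], [0.0, 537.6, 240.5], [0.0, 0.0, 1.0]] [[0.954, -0.3, -0.017], [-0.226, -0.677, -0.7], [0.199, 0.672, -0.714]] [-505.3  209.3 1495.7] [  232.26612095 -1014.67011581  1205.29641027]
{'clock': 0.1, 'joints': array([ 1.39260910e+00,  3.85464446e-01,  6.77508982e-03, -4.15235152e-04,
       -1.19397979e+00, -2.58625861e-01]), 'joint_vel': array([-4.55087747e-05,  3.20239193e-05,  3.02360023e-03,  1.92520235e-03,
        1.75716492e-03,  1.51400226e-03]), 'joint_efforts': array([ 1.16874958e-04, -3.93322670e+01,  1.88927221e+01,  4.19799596e+00,
       -2.64310875e-03,  7.96318147e-06]), 'position': array([264.1652731 , 565.86730662, 230.34800893]), 'ee_rot': array([ 9.76226909e-01, -2.16748954e-01, -1.55172034e-04,  9.43410772e-04]), 'contact_force': array([-0.37391199,  0.0479636 ,  0.41747964]), 'wrist_torque': array([0.03399069, 0.06461943, 0.00776005]), 'grasp_force': 0.0, 'gripper_width': 85.38564794045685}
```

View pics/scene0.png

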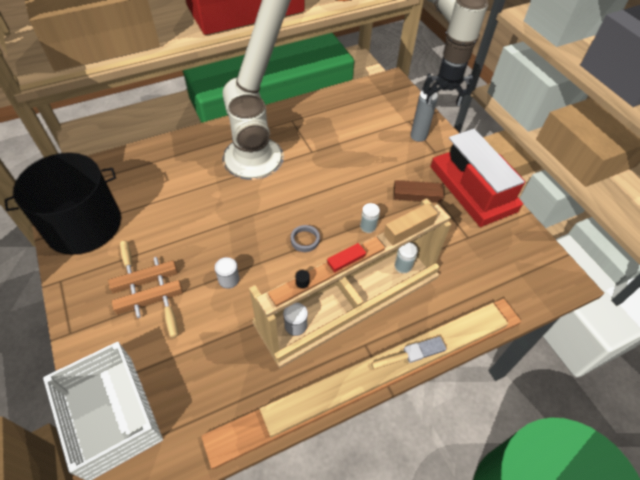

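View pics/side0.png

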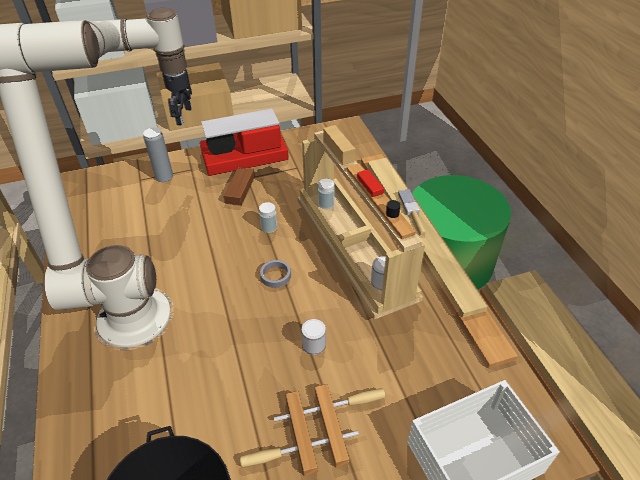

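The scene view shows bench objects at (227,272) and (370,217), shelf objects at (295,320) and (407,257), the tape roll at (305,238), and the clamp and offcut. The side view shows the bench objects at (313,337) and (267,217). I'll enlarge these to tell tin from jar.

```bash
python3 - <<'E'
import cv2,numpy as np
a=cv2.imread("pics/scene0.png");b=cv2.imread("pics/side0.png")
def c(im,u,v,h=25):return cv2.resize(im[v-h:v+h,u-h:u+h],(200,200),interpolation=cv2.INTER_CUBIC)
r1=np.hstack([c(a,*p) for p in[(227,272),(370,217),(295,320),(407,257)]])
r2=np.hstack([c(b,*p) for p in[(313,337),(267,217),(380,270),(326,193)]])
cv2.imwrite("pics/m.png",np.vstack([r1,r2]))
E
```

```text
(no output)
```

View pics/m.png

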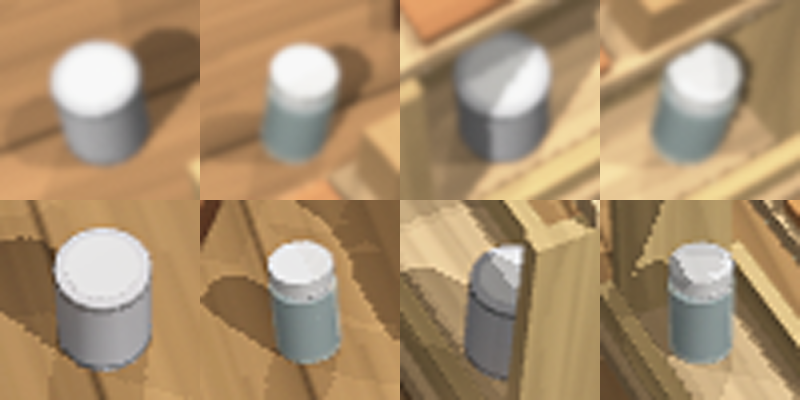

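Top row: the bench tin, the bench jar, the shelf tin (−y bay) and the shelf jar (+y bay). Next I'll measure the lids and pick out shelf corners.

```bash
cat >h.py <<'E'
import numpy as np,cv2
from bench import arm
def ray(n,u,v,P=None):
    P=P or arm.camera_params(n);K,R,t=[np.array(P[k],float) for k in("intrinsics","R","t")]
    return -R.T@t, R.T@np.linalg.inv(K)@[u,v,1]
def onz(n,u,v,z,P=None):
    c,d=ray(n,u,v,P);return c+d*(z-c[2])/d[2]
def tri(o):
    A=np.zeros((3,3));b=np.zeros(3)
    for n,u,v in o:
        c,d=ray(n,u,v);d/=np.linalg.norm(d);M=np.eye(3)-np.outer(d,d);A+=M;b+=M@c
    return np.linalg.solve(A,b)
E
python3 - <<'E'
from h import *
I={n:cv2.imread(f"pics/{n}0.png") for n in("scene","side")}
def lid(n,u,v,h=22):
    im=I[n][v-h:v+h,u-h:u+h].astype(int);m=((im.min(2)>205)&(im.max(2)-im.min(2)<25)).astype(np.uint8)
    k,l,s,c=cv2.connectedComponentsWithStats(m);i=1+s[1:,4].argmax()
    x,y,w,hh,a=s[i];return u-h+x+(w-1)/2,v-h+y+(hh-1)/2,w,hh,a
for nm,z,a,b in(("tin",74,(227,268),(313,330)),("jar",86,(370,212),(267,210))):
    for n,p in(("scene",a),("side",b)):
        r=lid(n,*p);print(nm,n,r,onz(n,r[0],r[1],z).round(1))
print("stin",onz("scene",295.5,315.5,114).round(1));print("sjar",onz("scene",408,250.7,126).round(1),onz("side",326.2,184.2,126).round(1))
s=cv2.resize(I["side"][120:320,290:430],None,fx=3,fy=3,interpolation=cv2.INTER_CUBIC)
cv2.imwrite("pics/s1.png",s)
s=cv2.resize(I["scene"][195:370,245:460],None,fx=3.4,fy=3.4,interpolation=cv2.INTER_CUBIC)
cv2.imwrite("pics/s2.png",s)
P=arm.camera_params("wrist");print(arm.read_state()["position"],np.array(P["R"]).round(3).tolist(),P["t"])
E
```

```text
tin scene (np.float64(225.5), np.float64(266.5), np.int32(20), np.int32(18), np.int32(276)) [ 452. -244.   74.]
tin side (np.float64(313.0), np.float64(328.5), np.int32(23), np.int32(20), np.int32(352)) [ 446.4 -246.7   74. ]
jar scene (np.float64(370.5), np.float64(210.0), np.int32(16), np.int32(13), np.int32(165)) [448.2 225.3  86. ]
jar side (np.float64(266.5), np.float64(207.0), np.int32(16), np.int32(11), np.int32(129)) [442.3 226.4  86. ]
stin [ 693.8 -132.2  114. ]
sjar [646.2 231.4 126. ] [638.1 226.1 126. ]
[264.1652731  565.86730662 230.34800893] [[-0.424, -0.906, 0.002], [-0.873, 0.41, 0.264], [-0.239, 0.11, -0.965]] [622.62904318 -34.66246704 378.16681242]
```

View pics/s1.png

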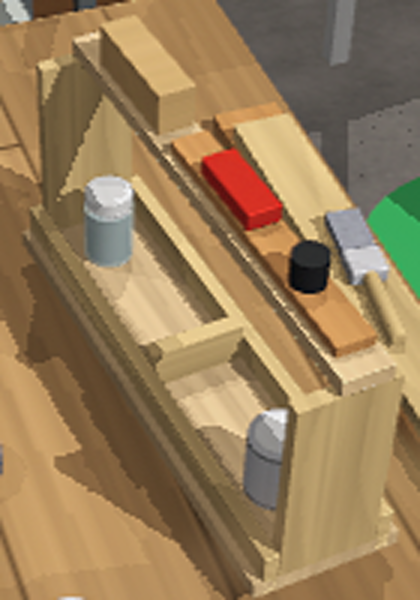

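View pics/s2.png

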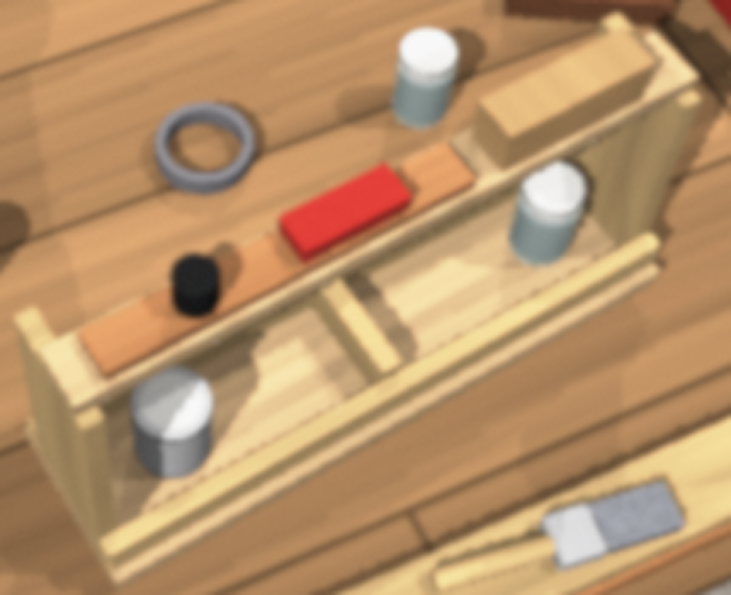

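```bash
python3 - <<'E'
from h import *
S=lambda u,v,z:onz("scene",245+u/3.4,195+v/3.4,z)
D=lambda u,v,z:onz("side",290+u/3,120+v/3,z)
for nm,f,a,b,x,z in(("top rear",S,(78,408),(695,72),40,273),("top front",S,(42,345),(650,35),-10,273),("top front",D,(338,380),(75,42),-10,273),("top rear",D,(397,358),None,40,273),("rail rear",S,(108,550),(657,243),66,72),("rail front top outer",D,(250,568),(33,212),-66,72)):
    p=f(*a,z)
    if b is None: print(nm,p.round(1));continue
    q=f(*b,z);d=q-p;L=np.hypot(*d[:2]);yaw=np.arctan2(-d[0],d[1]);m=(p+q)/2
    o=m[:2]-x*np.array([np.cos(yaw),np.sin(yaw)]);print(nm,p.round(1),q.round(1),"L",L.round(1),"yaw",np.degrees(yaw).round(2),"orig",o.round(1))
print(S(172,401,114),D(109,192,126))
E
```

```text
top rear [ 741.5 -216.5  273. ] [673.5 309.2 273. ] L 530.0 yaw 7.36 orig [667.8  41.2]
top front [ 688.4 -221.1  273. ] [629.1 298.  273. ] L 522.5 yaw 6.52 orig [668.7  39.6]
top front [ 682.9 -223.1  273. ] [624.9 292.3 273. ] L 518.6 yaw 6.42 orig [663.9  35.7]
top rear [ 738.  -215.5  273. ]
rail rear [ 760.3 -213.8   72. ] [701.3 309.7  72. ] L 526.8 yaw 6.42 orig [665.2  40.6]
rail front top outer [ 614.9 -236.8   72. ] [570.5 283.3  72. ] L 522.0 yaw 4.88 orig [658.5  28.8]
[ 687.16158296 -129.12168542  114.        ] [638.78974995 226.87602157 126.        ]
```

```bash
cat >>h.py <<'E'
from scipy.spatial.transform import Rotation as Ro
def rel(gp,psi,lean,back=0,g=21,pose=None):
    """gp grasp point, psi heading deg, lean deg -> shift(mm), rotvec from pose (default: measured)"""
    p,l=np.radians(psi),np.radians(lean);c,s=np.cos(l),np.sin(l)
    R=np.array([[np.cos(p)*c,np.sin(p)*c,s],[np.sin(p),-np.cos(p),0],[np.cos(p)*s,np.sin(p)*s,-c]]).T
    T=np.array(gp,float)+R[:,2]*(g-back)
    if pose is None: q=arm.read_state();pose=(q["position"],Ro.from_quat(q["ee_rot"]).as_matrix())
    x,R0=pose
    print("shift",(R0.T@(T-x)).round(1).tolist(),"rot",Ro.from_matrix(R0.T@R).as_rotvec().round(3).tolist(),"tcp",T.round(1).tolist())
    return T,R
O=np.array([666.,39]);Y=6.5;ex=np.array([np.cos(np.radians(Y)),np.sin(np.radians(Y))]);ey=np.array([-ex[1],ex[0]])
def sh(x,y,z): return np.r_[O+x*ex+y*ey,z]
E
python3 - <<'E'
from h import *
print("offcut",[onz("side",*p,35).round(0)[:2].tolist() for p in((245,168),(225,197),(240,200),(254,172))])
print("tape",onz("scene",305,238,20).round(0),"clamp tip",onz("side",385,395,17).round(0),onz("scene",172,333,17).round(0), onz("side",320,388,34).round(0))
rel((445,226,42),18,37,110)
E
```

```text
offcut [[429.0, 507.0], [333.0, 376.0], [377.0, 345.0], [454.0, 475.0]]
tape [419.  18.  20.] clamp tip [ 565. -447.   17.] [ 558. -441.   17.] [ 419. -390.   34.]
shift [268.5, 267.7, 117.8] rot [0.244, 0.615, -0.724] tcp [394.1, 209.4, 113.1]
```

Emit:
servo_tool([
  [[85, 90, 90, 20, 0.08, 0.2, -0.24], [85, 180, 180, 60, 0.16, 0.41, -0.48], [85, 268, 268, 118, 0.244, 0.615, -0.724], [85, 268, 268, 118, 0.244, 0.615, -0.724], [85, 268, 268, 118, 0.244, 0.615, -0.724], [85, 268, 268, 118, 0.244, 0.615, -0.724], [85, 268, 268, 118, 0.244, 0.615, -0.724], [85, 268, 268, 118, 0.244, 0.615, -0.724], [85, 268, 268, 118, 0.244, 0.615, -0.724], [85, 268, 268, 118, 0.244, 0.615, -0.724]],
])

```text
clock: 1.35
position: [414.6, 259.1, 180.2]
ee_rot: [0.945, 0.141, 0.294, -0.027]
contact_force: [-0.0, 0.8, 0.1]
gripper_width: 85.1
grasp_force: 0.0
```

```bash
python3 - <<'E'
from h import *
print(arm.read_state()["joints"].round(2))
rel((445,226,42),18,37,110)
E
```

```text
[ 0.49 -0.01 -1.07  2.05 -0.16 -0.64]
shift [-66.4, 39.6, 37.5] rot [0.042, 0.048, -0.003] tcp [394.1, 209.4, 113.1]
```

```bash
cat >>h.py <<'E'
def fk(q,P,s4=1,s6=1):
    h,a,b,e,d,o=P;E=lambda ax,t:Ro.from_euler(ax,t).as_matrix()
    R=E('z',q[0]);x=np.array([0,0,h])+R@[o,0,0];R=R@E('y',q[1]);x=x+R@[0,0,a];R=R@E('y',-q[2]);x=x+R@[b,0,e]
    R=R@E('x',s4*q[3])@E('y',-q[4]);x=x+R@[d,0,0];R=R@E('x',s6*q[5])
    return x,R
E
python3 - <<'E'
from h import *
q0=[1.39260910e+00,3.85464446e-01,6.77508982e-03,-4.15235152e-04,-1.19397979e+00,-2.58625861e-01]
s=arm.read_state();q1=s["joints"]
R0=Ro.from_quat([.976226909,-.216748954,-.000155,.000943]).as_matrix();R1=Ro.from_quat(s["ee_rot"]).as_matrix()
for s4 in(1,-1):
  for s6 in(1,-1):
    A=fk(q0,[0]*6,s4,s6)[1].T@R0;B=fk(q1,[0]*6,s4,s6)[1].T@R1
    print(s4,s6,np.degrees(Ro.from_matrix(A.T@B).magnitude()),A.round(2).tolist())
np.save("d0.npy",np.r_[q0,264.165,565.867,230.348]);np.save("d1.npy",np.r_[q1,s["position"]])
rel((435,225,200),-20,0)
E
```

```text
1 1 168.08825504850384 [[0.0, -0.0, 1.0], [-0.87, 0.49, 0.0], [-0.49, -0.87, 0.0]]
1 -1 124.8189318714169 [[0.0, -0.0, 1.0], [-1.0, 0.0, 0.0], [-0.0, -1.0, -0.0]]
-1 1 43.75787060647368 [[-0.0, 0.0, 1.0], [-0.87, 0.49, -0.0], [-0.49, -0.87, 0.0]]
-1 -1 5.1127929411090204e-05 [[-0.0, 0.0, 1.0], [-1.0, -0.0, -0.0], [0.0, -1.0, 0.0]]
shift [6.8, 38.4, 7.5] rot [-0.16, -0.588, 0.626] tcp [435.0, 225.0, 179.0]
```

Emit:
servo_tool([
  [[85, 7, 38, 7, -0.16, -0.59, 0.63], [85, 7, 38, 7, -0.16, -0.59, 0.63], [85, 7, 38, 7, -0.16, -0.59, 0.63], [85, 7, 38, 7, -0.16, -0.59, 0.63], [85, 7, 38, 7, -0.16, -0.59, 0.63], [85, 7, 38, 7, -0.16, -0.59, 0.63], [85, 7, 38, 7, -0.16, -0.59, 0.63]],
])

```text
clock: 2.22
position: [431.3, 229.2, 178.1]
ee_rot: [0.991, -0.117, 0.068, -0.003]
contact_force: [2.0, -1.2, 0.0]
gripper_width: 85.2
grasp_force: 0.0
```

```bash
cat >>h.py <<'E'
F=np.array([[0,0,1.],[-1,0,0],[0,-1,0]])
LO=np.array([-3.14,-1.21,-1.07,-3.16,-2.99,-3.1]);HI=np.array([3.14,2.06,1.41,2.05,-.16,3.1])
from scipy.optimize import least_squares
def ik(T,R,q0,P):
    def f(q):
        x,A=fk(q,P,-1,-1);return np.r_[(x-T)/100,Ro.from_matrix(R.T@A@F).as_rotvec()]
    r=least_squares(f,np.clip(q0,LO+1e-3,HI-1e-3),bounds=(LO,HI));return r.x,np.abs(r.fun).max()
E
python3 - <<'E'
from h import *
s=arm.read_state();print(s["joints"].round(2),s["position"])
D=[np.load("d0.npy"),np.load("d1.npy"),np.r_[s["joints"],s["position"]]];np.save("d2.npy",D[2])
f=lambda P:np.concatenate([fk(d[:6],P,-1,-1)[0]-d[6:] for d in D])
r=least_squares(f,[300,350,350,0,200,0]);print(r.x.round(1),r.fun.round(2),np.linalg.svd(r.jac)[1])
np.save("P.npy",r.x);P=r.x
for nm,g in(("jar",(445,226,42)),("tin",(449,-245,42))):
  az=np.degrees(np.arctan2(g[1],g[0]))
  for lean in(30,35):
    for dz in(0,100):
      for k in(-110,-80,-50,0,50,80,110):
        T,R=(lambda a:a)(__import__('contextlib').redirect_stdout(__import__('io').StringIO()).__enter__() and None) or (None,None)
        break
      break
    break
E
```

```text
[ 0.89  0.15 -0.53  0.15 -0.82  0.34] [431.32618995 229.1965404  178.10331028]
[330.9 601.9 371.   -6.6 514.7  36.3] [-1.5731e+02  2.8560e+01  2.6000e-01  4.9800e+01 -9.2110e+01  1.3000e-01
 -1.0411e+02  8.3580e+01 -3.9000e-01] [3.35789878 2.46603274 0.68180332 0.39601277 0.14272206 0.0338574 ]
```

```bash
sed -i 's/h,a,b,e,d,o=P;/h,a,b,e,d,o,w=P;/; s/R@\[o,0,0\]/R@[o,w,0]/' h.py
cat >>h.py <<'E'
import os
P=np.load("P.npy") if os.path.exists("P.npy") else None
E
cat >fit.py <<'E'
from h import *
D=[np.load(f"d{i}.npy") for i in range(3)]
f=lambda P:np.concatenate([fk(d[:6],P,-1,-1)[0]-d[6:] for d in D]+[[0.02*(P[5])]])
r=least_squares(f,[300,350,350,0,200,0,-160]);print(r.x.round(1),r.fun.round(2),np.linalg.svd(r.jac)[1].round(3))
np.save("P.npy",r.x)
E
python3 fit.py; python3 - <<'E'
from h import *
import io,contextlib
def tgt(*a):
    with contextlib.redirect_stdout(io.StringIO()): return rel(*a)
rng=np.random.default_rng(0)
for nm,g in(("jar",(445,226,42)),("tin",(449,-245,42)),("jarplace",sh(0,85,85)),("tinplace",sh(0,-75,85))):
  for lean in((32,) if 'pl' not in nm else (32,)):
    for psi in range(-160,180,40) if 'pl' not in nm else (6.5,-10,20):
      best=[]
      for dz in(0,100):
        T,R=tgt(np.array(g)+[0,0,dz],psi,lean)
        c=[ik(T,R,[np.arctan2(g[1],g[0])+.3,.3,-.5,a,-.8,b],P) for a in(0,-1.5,1.2,-3) for b in(-1.5,.5,2)]
        q,e=min(c,key=lambda t:t[1]);best.append((round(e,3),q.round(2).tolist()))
      print(nm,lean,psi,best)
E
```

```text
[-569.7  664.2   -3.4  219.7   45.1  255.3 -102.6] [ -59.88  -10.24  -24.35   47.3  -134.43  -12.98  -38.29   85.75   37.33
    5.11] [3.358 2.466 1.736 0.676 0.394 0.116 0.033]
jar 32 -160 [(np.float64(1.087), [0.66, 0.13, -1.07, -0.17, -0.86, -1.73]), (np.float64(0.22), [0.67, 0.08, -1.07, -0.19, -0.94, -1.73])]
jar 32 -120 [(np.float64(1.087), [0.66, 0.13, -1.07, 0.14, -0.85, -1.33]), (np.float64(0.224), [0.68, 0.08, -1.07, 0.21, -0.94, -1.38])]
jar 32 -80 [(np.float64(1.088), [0.67, 0.12, -1.07, 0.45, -0.75, -0.91]), (np.float64(0.238), [0.69, 0.07, -1.07, 0.6, -0.83, -1.02])]
jar 32 -40 [(np.float64(1.091), [0.67, 0.12, -1.07, 0.7, -0.55, -0.47]), (np.float64(0.256), [0.69, 0.06, -1.07, 0.96, -0.61, -0.68])]
jar 32 0 [(np.float64(1.094), [0.67, 0.11, -1.07, 0.79, -0.3, 0.14]), (np.float64(0.269), [0.69, 0.06, -1.07, 1.33, -0.32, -0.38])]
jar 32 40 [(np.float64(1.091), [0.66, 0.11, -1.07, -0.3, -0.16, 1.91]), (np.float64(0.261), [0.66, 0.06, -1.07, -1.49, -0.16, 3.1])]
jar 32 80 [(np.float64(1.088), [0.65, 0.11, -1.07, -0.82, -0.36, 3.1]), (np.float64(0.235), [0.67, 0.06, -1.07, 
[... 1640 characters left out ...]
52, -0.25, 0.86])]
jarplace 32 -10 [(np.float64(0.1), [0.35, 0.29, -1.07, 2.05, -0.34, -1.0]), (np.float64(0.0), [0.35, 0.36, -0.44, 0.8, -0.38, 0.35])]
jarplace 32 20 [(np.float64(0.114), [0.34, 0.29, -1.07, -3.11, -0.29, -1.6]), (np.float64(0.0), [0.34, 0.57, 0.42, -0.01, -0.85, 1.58])]
tinplace 32 6.5 [(np.float64(0.085), [0.1, 0.29, -1.07, -3.1, -0.31, -1.59]), (np.float64(0.0), [0.1, 0.38, -0.4, -0.03, -0.23, 1.61])]
tinplace 32 -10 [(np.float64(0.124), [0.09, 0.29, -1.07, -3.16, -0.3, -1.78]), (np.float64(0.0), [0.11, 0.38, -0.4, 0.54, -0.29, 0.81])]
tinplace 32 20 [(np.float64(0.081), [0.09, 0.29, -1.07, -2.71, -0.33, -1.76]), (np.float64(0.0), [0.1, 0.38, -0.39, -0.49, -0.29, 2.26])]
```

Emit:
servo_tool([
  [[85, 0, 0, -80, 0.5, 0, 0], [85, 0, 0, -80, 0.5, 0, 0], [85, 0, 0, -80, 0.5, 0, 0], [85, 0, 0, -80, 0.5, 0, 0]],
])

```text
clock: 2.72
position: [422.0, 227.5, 257.8]
ee_rot: [0.959, -0.098, 0.099, -0.248]
contact_force: [1.1, -0.4, 0.2]
gripper_width: 85.0
grasp_force: 0.0
```

```bash
cat >rec.py <<'E'
from h import *
import sys
s=arm.read_state();np.save(f"d{sys.argv[1]}.npy",np.r_[s["joints"],s["position"]]);print(s["joints"].round(2),s["position"].round(0))
E
python3 rec.py 3
```

```text
[ 0.69 -0.07 -0.47 -0.32 -0.69  0.88] [422. 227. 258.]
```

Emit:
servo_tool([
  [[85, 80, 0, 0, -0.5, 0, 0.6], [85, 80, 0, 0, -0.5, 0, 0.6], [85, 80, 0, 0, -0.5, 0, 0.6], [85, 80, 0, 0, -0.5, 0, 0.6], [85, 80, 0, 0, -0.5, 0, 0.6]],
])

```text
clock: 3.35
position: [499.9, 211.2, 268.2]
ee_rot: [0.919, -0.393, -0.005, -0.023]
contact_force: [0.3, -0.1, -1.5]
gripper_width: 84.7
grasp_force: 0.0
```

```bash
python3 rec.py 4
```

```text
[ 0.68  0.21 -0.14 -0.03 -1.19  0.09] [500. 211. 268.]
```

Emit:
servo_tool([
  [[85, 0, 0, 0, -0.5, 0.3, -0.6], [85, 0, 0, 0, -0.5, 0.3, -0.6], [85, 0, 0, 0, -0.5, 0.3, -0.6], [85, 0, 0, 0, -0.5, 0.3, -0.6], [85, 0, 0, 0, -0.5, 0.3, -0.6]],
])

```text
clock: 3.98
position: [498.8, 210.2, 268.5]
ee_rot: [0.961, -0.092, 0.041, 0.258]
contact_force: [0.2, -1.2, -0.4]
gripper_width: 84.9
grasp_force: 0.0
```

```bash
python3 rec.py 5
sed -i 's/h,a,b,e,d,o,w=P;/h,a,b,e,d,o,w,y4,z4,z5=P;/; s/R@E(.x.,s4\*q\[3\])@E(.y.,-q\[4\]);x=x+R@\[d,0,0\]/R@E("x",s4*q[3]);x=x+R@[0,y4,z4];R=R@E("y",-q[4]);x=x+R@[d,0,z5]/' h.py; grep -n z5 h.py
sed -i 's/range(3)/range(6)/; s/\[\[0.02.*\]\])$/[1e-3*(np.array(P)-X0)])/; s/r=least_squares(f,.*-160\])/X0=np.array([300,350,350,0,200,0,0,0,0,0.]);r=least_squares(f,X0)/' fit.py; python3 fit.py
```

```text
[ 0.88  0.36 -0.17  0.35 -1.45  0.38] [499. 210. 269.]
26:    h,a,b,e,d,o,w,y4,z4,z5=P;E=lambda ax,t:Ro.from_euler(ax,t).as_matrix()
28:    R=R@E("x",s4*q[3]);x=x+R@[0,y4,z4];R=R@E("y",-q[4]);x=x+R@[d,0,z5];R=R@E('x',s6*q[5])
[ 160.6  564.9  421.8    0.   297.7   -0.     0.  -159.8   -0.     0. ] [ 0.   -0.    0.    0.   -0.    0.   -0.   -0.   -0.    0.    0.   -0.
  0.    0.    0.   -0.    0.   -0.   -0.14  0.21  0.07  0.    0.1  -0.
  0.   -0.16 -0.    0.  ] [5.149 4.119 3.269 1.742 1.267 0.859 0.565 0.275 0.222 0.124]
```

```bash
cat >scan.py <<'E'
from h import *
import io,contextlib,sys
def tgt(*a):
    with contextlib.redirect_stdout(io.StringIO()): return rel(*a)
sols={}
def scan(nm,g,leans,psis,dzs):
  for lean in leans:
    for psi in psis:
      out=[]
      for br in("A","B"):
        row=[]
        for dz in dzs:
          T,R=tgt(np.array(g)+[0,0,dz],psi,lean)
          az=np.arctan2(g[1],g[0])
          c=[ik(T,R,[az+k,.3,-.5,a,-.8,b],P) for k in(-.2,.4) for a in((0,1,-1) if br=="A" else (-3,-2)) for b in(-1.5,.5,2)]
          c=[(q,min((q-LO).min(),(HI-q).min())) for q,e in c if e<.005]
          if c: q,m=max(c,key=lambda t:t[1]);row.append((round(m,2),q.round(2).tolist()))
        if len(row)==len(dzs): print(nm,lean,psi,row)
E
python3 - <<'E'
from scan import *
scan("jar",(445,226,42),(30,38),range(-180,180,45),(0,100))
scan("tin",(449,-245,42),(30,38),range(-180,180,45),(0,100))
scan("jarplace",sh(0,85,85),(30,38),(-15,6.5,30),(0,50))
scan("tinplace",sh(0,-75,85),(30,38),(-15,6.5,30),(0,50))
E
```

```text
jar 30 -180 [(np.float64(0.94), [0.62, 0.65, -0.13, -0.31, -1.25, -2.02]), (np.float64(1.01), [0.62, 0.52, -0.06, -0.3, -1.44, -2.08])]
jar 30 -180 [(np.float64(0.94), [0.62, 0.65, -0.13, -0.31, -1.25, -2.02]), (np.float64(1.01), [0.62, 0.52, -0.06, -0.3, -1.44, -2.08])]
jar 30 -135 [(np.float64(0.84), [0.79, 0.66, -0.23, -0.0, -1.21, -1.58]), (np.float64(0.92), [0.79, 0.53, -0.15, -0.0, -1.41, -1.58])]
jar 30 -135 [(np.float64(0.84), [0.79, 0.66, -0.23, -0.0, -1.21, -1.58]), (np.float64(0.92), [0.79, 0.53, -0.15, -0.0, -1.41, -1.58])]
jar 30 -90 [(np.float64(0.56), [0.95, 0.59, -0.51, 0.37, -0.94, -1.24]), (np.float64(0.65), [0.95, 0.45, -0.42, 0.32, -1.16, -1.15])]
jar 30 -90 [(np.float64(0.56), [0.95, 0.59, -0.51, 0.37, -0.94, -1.24]), (np.float64(0.65), [0.95, 0.45, -0.42, 0.32, -1.16, -1.15])]
jar 30 -45 [(np.float64(0.14), [0.88, 0.45, -0.93, 1.17, -0.57, -1.22]), (np.float64(0.28), [0.99, 0.29, -0.79, 0.78, -0.77, -0.85])]
jar 30 -45 [(np.float64(0.14), [0.88, 0.45, -0.93, 1.17, -0.57, -1.22]), (np.float64(0.28), [0.99, 0.29, -0.79, 0.78, -0.77, -0.85])]
jar 30 90 [(np.float64
[... 6577 characters left out ...]
6, -0.23, 2.15])]
jarplace 38 30 [(np.float64(0.04), [0.33, 0.47, -0.29, -0.66, -0.2, 2.38]), (np.float64(0.07), [0.36, 0.39, -0.32, -0.46, -0.23, 2.15])]
tinplace 30 30 [(np.float64(0.3), [0.06, 0.5, -0.19, -0.53, -0.46, 2.46]), (np.float64(0.37), [0.07, 0.44, -0.17, -0.45, -0.53, 2.36])]
tinplace 30 30 [(np.float64(0.3), [0.06, 0.5, -0.19, -0.53, -0.46, 2.46]), (np.float64(0.37), [0.07, 0.44, -0.17, -0.45, -0.53, 2.36])]
tinplace 38 30 [(np.float64(0.29), [-0.02, 0.5, -0.17, -0.83, -0.45, 2.79]), (np.float64(0.33), [0.0, 0.43, -0.16, -0.71, -0.49, 2.65])]
tinplace 38 30 [(np.float64(0.29), [-0.02, 0.5, -0.17, -0.83, -0.45, 2.79]), (np.float64(0.33), [0.0, 0.43, -0.16, -0.71, -0.49, 2.65])]
```

```bash
cat >pl.py <<'E'
from h import *
import io,contextlib
RZ=np.diag([-1.,-1,1])
def tgt(gp,psi,lean,back=0,g=21):
    with contextlib.redirect_stdout(io.StringIO()): T,R=rel(gp,psi,lean,back,g,(np.zeros(3),np.eye(3)))
    return T,R@RZ
def go(gp,psi,lean,back=0,n=1,q=None):
    """print shift/rotvec (flipped tool) from measured pose"""
    T,R=tgt(gp,psi,lean,back);s=arm.read_state();x=s["position"];R0=Ro.from_quat(s["ee_rot"]).as_matrix()
    print("shift",(R0.T@(T-x)).round(0).tolist(),"rot",Ro.from_matrix(R0.T@R).as_rotvec().round(3).tolist(),end=" ")
    k,e=ik(T,R,s["joints"],P);print("ik",round(e,3),k.round(2).tolist());return k
E
python3 - <<'E'
from pl import *
def S(x): r=x[:2]-O;return (np.r_[r@ex,r@ey,x[2]]).round(0).tolist()
for nm,y in(("jar",85),("tin",-75)):
  for psi in(25,35,45):
    for lean in(32,36,40):
      r=[]
      for z in(124,82):
        T,R=tgt(sh(-6,y,z),psi,lean)
        c=[ik(T,R,[.3,.4,-.3,a,-.4,b],P) for a in(0,-.5,-1) for b in(-1,-.4,.3)]
        c=[(q,min((q-LO).min(),(HI-q).min())) for q,e in c if e<.005]
        if c: q,m=max(c,key=lambda t:t[1]);r.append((round(m,2),q.round(2).tolist()))
      if len(r)==2:
        Pw=P.copy();Pw[4]=0;w=fk(q,Pw,-1,-1)[0];Pw[7]=0;f=fk(q,Pw,-1,-1)[0]
        print(nm,psi,lean,r,"wrist",S(w),"fore",S(f))
E
```

```text
jar 35 32 [(np.float64(0.19), [0.35, 0.42, -0.28, -0.4, -0.35, -0.97]), (np.float64(0.14), [0.34, 0.48, -0.28, -0.49, -0.3, -0.86])] wrist [-135.0, 15.0, 317.0] fore [-116.0, 164.0, 372.0]
jar 35 36 [(np.float64(0.16), [0.32, 0.41, -0.27, -0.55, -0.32, -0.81]), (np.float64(0.13), [0.3, 0.47, -0.26, -0.68, -0.29, -0.66])] wrist [-149.0, 7.0, 306.0] fore [-106.0, 142.0, 380.0]
jar 35 40 [(np.float64(0.16), [0.28, 0.41, -0.25, -0.74, -0.32, -0.6]), (np.float64(0.14), [0.24, 0.47, -0.24, -0.89, -0.3, -0.42])] wrist [-162.0, 0.0, 294.0] fore [-95.0, 110.0, 388.0]
jar 45 32 [(np.float64(0.35), [0.29, 0.43, -0.19, -0.55, -0.51, -0.65]), (np.float64(0.3), [0.27, 0.49, -0.2, -0.63, -0.46, -0.55])] wrist [-121.0, -6.0, 317.0] fore [-82.0, 131.0, 389.0]
jar 45 36 [(np.float64(0.34), [0.25, 0.43, -0.19, -0.69, -0.5, -0.5]), (np.float64(0.3), [0.23, 0.49, -0.19, -0.78, -0.46, -0.38])] wrist [-133.0, -16.0, 306.0] fore [-76.0, 105.0, 393.0]
jar 45 40 [(np.float64(0.34), [0.2, 0.43, -0.18, -0.83, -0.5, -0.33]), (np.float64(0.31), [0.17, 0.49, -0.18, -0.94, -0.47, -0.2])] wrist [-145.0, -26.0, 294.0
[... 1058 characters left out ...]
 (np.float64(0.38), [-0.08, 0.51, -0.15, -0.93, -0.54, -0.15])] wrist [-162.0, -160.0, 294.0] fore [-67.0, -82.0, 396.0]
tin 45 32 [(np.float64(0.55), [-0.02, 0.48, -0.08, -0.63, -0.71, -0.34]), (np.float64(0.49), [-0.03, 0.53, -0.1, -0.69, -0.65, -0.26])] wrist [-121.0, -166.0, 317.0] fore [-44.0, -52.0, 398.0]
tin 45 36 [(np.float64(0.55), [-0.06, 0.48, -0.08, -0.74, -0.71, -0.23]), (np.float64(0.51), [-0.07, 0.54, -0.09, -0.8, -0.67, -0.14])] wrist [-133.0, -176.0, 306.0] fore [-47.0, -79.0, 399.0]
tin 45 40 [(np.float64(0.56), [-0.1, 0.48, -0.07, -0.85, -0.72, -0.11]), (np.float64(0.53), [-0.12, 0.54, -0.09, -0.92, -0.69, -0.01])] wrist [-145.0, -186.0, 294.0] fore [-50.0, -108.0, 397.0]
```

```bash
python3 - <<'E'
from pl import *
go((445,226,150),90,36)
E
```

```text
shift [-74.0, -80.0, 101.0] rot [0.765, -0.984, 1.224] ik 0.0 [0.4, 0.27, -0.33, -0.79, -0.87, 0.1]
```

Emit:
servo_tool([
  [[85, -7, -8, 10, 0.077, -0.098, 0.122], [85, -15, -16, 20, 0.153, -0.197, 0.245], [85, -22, -24, 30, 0.23, -0.295, 0.367], [85, -30, -32, 40, 0.306, -0.394, 0.49], [85, -37, -40, 50, 0.383, -0.492, 0.612], [85, -44, -48, 60, 0.459, -0.59, 0.734], [85, -52, -56, 70, 0.536, -0.689, 0.857], [85, -60, -64, 80, 0.612, -0.787, 0.979], [85, -67, -72, 90, 0.689, -0.886, 1.102], [85, -74, -80, 101, 0.765, -0.984, 1.224]],
])

```text
clock: 5.22
position: [445.7, 238.6, 133.6]
ee_rot: [-0.669, 0.675, 0.219, 0.222]
contact_force: [-0.0, 0.1, -1.2]
gripper_width: 85.0
grasp_force: 0.0
```

```bash
python3 - <<'E'
from pl import *
print(arm.read_state()["joints"].round(2))
cp=arm.camera_params("wrist");im=arm.get_image("wrist");cv2.imwrite("pics/w1.png",im[:,:,::-1])
K,R,t=[np.array(cp[k]) for k in("intrinsics","R","t")]
for p in((445,226,86),(445,226,0)):
    c=K@(R@p+t);print((c[:2]/c[2]).round(0))
go((445,226,150),90,36)
E
```

```text
[ 0.39  0.27 -0.33 -0.8  -0.87  0.1 ]
[320. 205.]
[320. 110.]
shift [-3.0, -3.0, -1.0] rot [-0.004, 0.007, -0.016] ik 0.0 [0.4, 0.27, -0.33, -0.79, -0.87, 0.1]
```

View pics/w1.png

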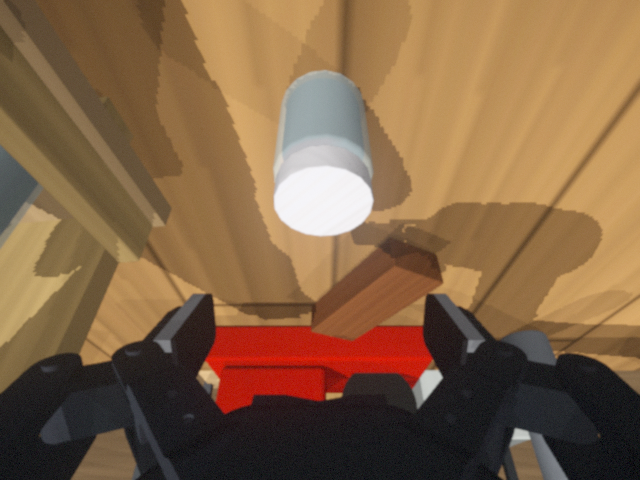

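The wrist view shows the jar lid centred at (323,200), within 3 mm of the prediction, and the space between the fingers is clear. Descending now.

```bash
python3 - <<'E'
from pl import *
p=onz("wrist",323,200,86);print(p.round(1))
go((p[0],p[1],42),90,36)
E
```

```text
[439.3 217.7  86. ]
shift [68.0, 2.0, 81.0] rot [-0.004, 0.007, -0.016] ik 0.0 [0.34, 0.46, -0.39, -0.95, -0.75, 0.39]
```

```bash
cat >>pl.py <<'E'
def wlid(z,thr=200):
    cp=arm.camera_params("wrist");im=arm.get_image("wrist").astype(int)
    m=((im.min(2)>thr)&(im.max(2)-im.min(2)<25)).astype(np.uint8);m[300:]=0
    k,l,s,c=cv2.connectedComponentsWithStats(m);i=1+s[1:,4].argmax()
    (u,v),ax,_=cv2.fitEllipse(max(cv2.findContours((l==i).astype(np.uint8),0,1)[0],key=len))
    p=onz("wrist",u,v,z,cp);print("lid",round(u,1),round(v,1),np.round(ax,1),p.round(1));return p
E
python3 - <<'E'
from pl import *
p=wlid(86)
go((p[0],p[1],42),90,36)
E
```

```text
lid 311.8 200.8 [81.8 98.7] [444.7 218.1  86. ]
shift [68.0, -2.0, 82.0] rot [-0.001, 0.003, -0.01] ik 0.0 [0.33, 0.46, -0.37, -0.95, -0.75, 0.39]
```

Emit:
servo_tool([
  [[85, 20, -1, 28, 0, 0, 0], [85, 40, -2, 55, 0, 0, 0], [85, 55, -2, 72, 0, 0, 0], [85, 65, -2, 84, 0, 0, 0], [85, 65, -2, 84, 0, 0, 0], [40, 65, -2, 84, 0, 0, 0], [40, 65, -2, 84, 0, 0, 0], [40, 65, -2, 84, 0, 0, 0], [40, 65, -2, 84, 0, 0, 0], [40, 65, -2, 84, 0, 0, 0]],
])

```text
clock: 6.58
position: [447.9, 236.3, 29.2]
ee_rot: [-0.67, 0.673, 0.22, 0.222]
contact_force: [-2.8, -1.2, 5.4]
gripper_width: 52.4
grasp_force: 62.4
```

Emit:
servo_tool([
  [[40, 0, 0, 0, 0, 0, 0], [40, 0, 0, 0, 0, 0, 0]],
])

```text
clock: 6.82
position: [447.9, 236.3, 29.2]
ee_rot: [-0.67, 0.673, 0.22, 0.222]
contact_force: [-2.7, -1.5, 5.9]
gripper_width: 52.6
grasp_force: 62.4
```

```bash
python3 - <<'E'
from pl import *
p=arm.read_state();print(p["joints"].round(2),p["position"])
go((445,222,142),90,36)
go((540,170,150),60,36)
go(sh(-130,85,165),38,36)
E
```

```text
[ 0.34  0.46 -0.37 -0.95 -0.75  0.37] [447.87552116 236.32309738  29.1742331 ]
shift [-55.0, 3.0, -78.0] rot [-0.004, 0.006, -0.003] ik 0.0 [0.38, 0.28, -0.34, -0.8, -0.87, 0.12]
shift [-17.0, -99.0, -116.0] rot [0.305, 0.006, 0.42] ik 0.0 [0.32, 0.28, -0.32, -0.75, -0.61, -0.29]
shift [26.0, -90.0, -167.0] rot [0.532, 0.006, 0.73] ik 0.0 [0.37, 0.17, -0.5, -0.54, -0.33, -0.81]
```

Emit:
servo_tool([
  [[40, -8, 0, -11, 0, 0, 0], [40, -22, 0, -31, 0, 0, 0], [40, -38, 1, -54, 0, 0, 0], [40, -52, 1, -74, 0, 0, 0], [40, -55, 2, -78, 0, 0, 0], [40, -55, 2, -78, 0, 0, 0]],
])

```text
clock: 7.58
position: [445.7, 234.0, 122.8]
ee_rot: [-0.67, 0.674, 0.219, 0.221]
contact_force: [0.0, -0.5, -2.6]
gripper_width: 52.4
grasp_force: 63.7
```

```bash
python3 - <<'E'
from pl import *
p=arm.read_state();print(p["joints"].round(2),p["position"],p["contact_force"])
go(sh(-120,85,150),38,36)
E
```

```text
[ 0.38  0.29 -0.34 -0.81 -0.86  0.13] [445.69017791 234.0126498  122.83144408] [ 0.02010499 -0.48255439 -2.56755159]
shift [87.0, -102.0, -77.0] rot [0.531, 0.004, 0.728] ik 0.0 [0.35, 0.21, -0.48, -0.6, -0.33, -0.74]
```

Emit:
servo_tool([
  [[40, 5, -6, -5, 0.03, 0, 0.04], [40, 15, -17, -13, 0.09, 0, 0.12], [40, 26, -31, -23, 0.16, 0.001, 0.22], [40, 38, -45, -34, 0.23, 0.002, 0.32], [40, 50, -59, -44, 0.305, 0.002, 0.42], [40, 62, -73, -55, 0.38, 0.003, 0.52], [40, 73, -85, -64, 0.445, 0.003, 0.61], [40, 82, -96, -72, 0.5, 0.004, 0.686], [40, 87, -102, -77, 0.531, 0.004, 0.728], [40, 87, -102, -77, 0.531, 0.004, 0.728]],
])

```text
clock: 8.82
position: [546.3, 117.3, 132.3]
ee_rot: [-0.309, 0.9, 0.101, 0.291]
contact_force: [-1.0, -1.0, -4.3]
gripper_width: 52.3
grasp_force: 63.7
```

```bash
python3 - <<'E'
from pl import *
for n in("side","scene"):arm.get_image(n)
p=arm.read_state();print(p["joints"].round(2),p["position"],p["contact_force"])
I={n:arm.get_image(n)[:,:,::-1] for n in("side","scene")}
a=cv2.resize(I["side"][110:330,230:430],None,fx=2,fy=2,interpolation=3);b=cv2.resize(I["scene"][160:380,250:450],None,fx=2,fy=2,interpolation=3)
cv2.imwrite("pics/c1.png",np.hstack([a,b]))
go(sh(-120,85,135),38,36)
go(sh(-6,85,135),38,36)
go(sh(-6,85,83),38,36)
E
```

```text
[ 0.35  0.21 -0.48 -0.6  -0.33 -0.75] [546.76942417 117.57171423 132.90371424] [-0.30472142  0.92477282 -2.87269672]
shift [9.0, 0.0, 12.0] rot [0.0, 0.0, -0.001] ik 0.0 [0.34, 0.24, -0.48, -0.65, -0.31, -0.67]
shift [-69.0, -59.0, 69.0] rot [0.0, 0.0, -0.001] ik 0.0 [0.3, 0.4, -0.24, -0.58, -0.39, -0.73]
shift [-39.0, -59.0, 111.0] rot [0.0, 0.0, -0.001] ik 0.0 [0.28, 0.48, -0.24, -0.72, -0.34, -0.56]
```

View pics/c1.png

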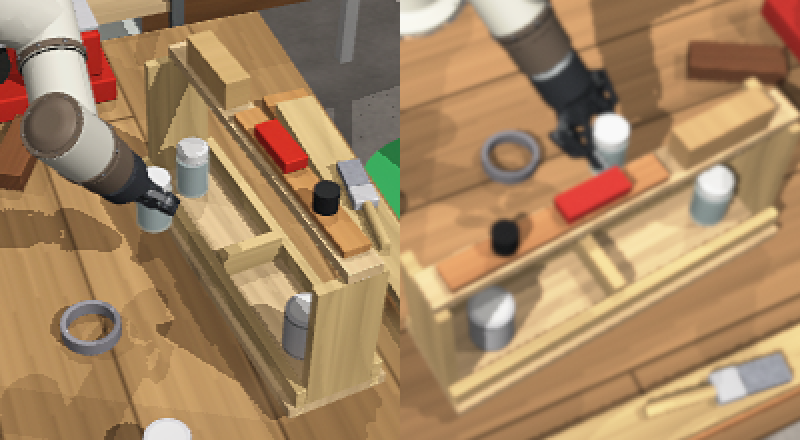

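Emit:
servo_tool([
  [[40, 8, 0, 10, 0, 0, 0], [40, -2, -8, 18, 0, 0, 0], [40, -18, -20, 30, 0, 0, 0], [40, -36, -33, 43, 0, 0, 0], [40, -53, -46, 55, 0, 0, 0], [40, -65, -55, 64, 0, 0, 0], [40, -70, -59, 67, 0, 0, 0], [40, -70, -59, 67, 0, 0, 0], [40, -70, -59, 67, 0, 0, 0]],
])

```text
clock: 10.15
position: [658.7, 130.3, 120.8]
ee_rot: [-0.309, 0.899, 0.101, 0.292]
contact_force: [0.6, -0.1, -2.4]
gripper_width: 52.3
grasp_force: 63.7
```

```bash
python3 - <<'E'
from pl import *
arm.get_image("side")
I={n:arm.get_image(n)[:,:,::-1] for n in("side","scene")}
p=arm.read_state();print(p["joints"].round(2),p["position"],p["contact_force"])
a=cv2.resize(I["side"][110:330,230:430],None,fx=2,fy=2,interpolation=3);b=cv2.resize(I["scene"][160:380,250:450],None,fx=2,fy=2,interpolation=3)
cv2.imwrite("pics/c2.png",np.hstack([a,b]))
go(sh(-6,85,87),38,36)
E
```

```text
[ 0.3   0.39 -0.24 -0.57 -0.39 -0.74] [658.92705928 130.34602314 121.09160434] [-0.42756523 -0.07681425 -3.24793064]
shift [29.0, -1.0, 42.0] rot [0.0, 0.001, -0.0] ik 0.0 [0.28, 0.47, -0.24, -0.71, -0.35, -0.58]
```

View pics/c2.png

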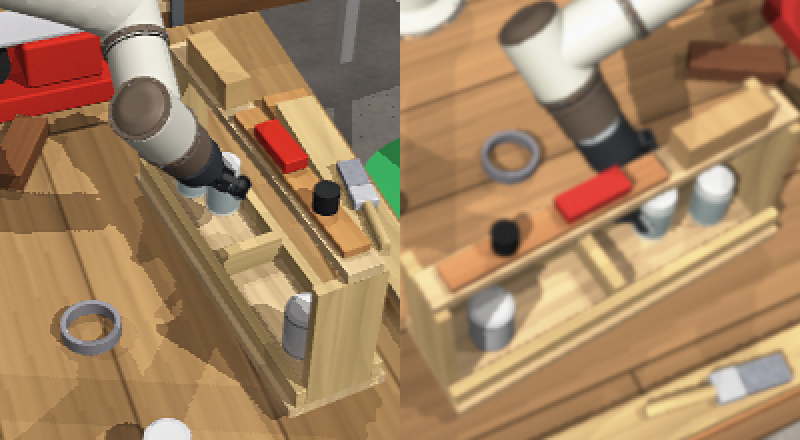

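Emit:
servo_tool([
  [[40, 6, 0, 9, 0, 0, 0], [40, 14, 0, 20, 0, 0, 0], [40, 20, -1, 29, 0, 0, 0], [40, 24, -1, 35, 0, 0, 0], [40, 26, -1, 37, 0, 0, 0], [40, 27, -1, 39, 0, 0, 0], [40, 28, -1, 40, 0, 0, 0], [40, 28, -1, 40, 0, 0, 0]],
])

```text
clock: 11.3
position: [660.8, 130.2, 72.3]
ee_rot: [-0.31, 0.899, 0.101, 0.293]
contact_force: [0.0, 0.4, -3.0]
gripper_width: 52.2
grasp_force: 63.7
```

Emit:
servo_tool([
  [[40, 0.6, 0, 0.8, 0, 0, 0], [40, 1.2, 0, 1.6, 0, 0, 0], [40, 1.8, 0, 2.4, 0, 0, 0], [40, 2, 0, 2.8, 0, 0, 0], [40, 2, 0, 2.8, 0, 0, 0]],
])

```text
clock: 11.92
position: [661.0, 130.2, 69.3]
ee_rot: [-0.31, 0.899, 0.101, 0.293]
contact_force: [-2.7, -1.3, 2.1]
gripper_width: 52.2
grasp_force: 64.1
```

Emit:
servo_tool([
  [[60, 0, 0, 0, 0, 0, 0], [72, 0, 0, 0, 0, 0, 0], [72, 0, 0, 0, 0, 0, 0], [72, 0, 0, 0, 0, 0, 0], [72, 0, 0, -10, 0, 0, 0], [72, 0, 0, -35, 0, 0, 0], [72, 0, 0, -70, 0, 0, 0], [85, 0, 0, -110, 0, 0, 0], [85, 0, 0, -130, 0, 0, 0], [85, 0, 0, -130, 0, 0, 0]],
])

```text
clock: 13.18
position: [600.6, 82.9, 175.5]
ee_rot: [-0.309, 0.899, 0.101, 0.294]
contact_force: [-0.1, -0.2, -0.5]
gripper_width: 85.2
grasp_force: 0.0
```

```bash
python3 - <<'E'
from pl import *
arm.get_image("side")
I={n:arm.get_image(n)[:,:,::-1] for n in("side","scene")}
p=arm.read_state();print(p["joints"].round(2),p["position"],p["contact_force"])
a=cv2.resize(I["side"][110:330,230:430],None,fx=2,fy=2,interpolation=3);b=cv2.resize(I["scene"][160:380,250:450],None,fx=2,fy=2,interpolation=3)
cv2.imwrite("pics/c3.png",np.hstack([a,b]))
go((500,-100,200),45,36)
go((449,-245,150),45,36)
E
```

```text
[ 0.25  0.24 -0.33 -0.54 -0.48 -0.73] [600.37810002  83.30812159 172.49141739] [ 0.44551624 -0.37180229 -0.11701258]
shift [139.0, -81.0, -114.0] rot [-0.071, -0.001, -0.1] ik 0.0 [-0.23, 0.18, -0.31, -0.72, -0.86, -0.13]
shift [273.0, -164.0, -150.0] rot [-0.071, -0.001, -0.1] ik 0.0 [-0.58, 0.33, -0.25, -0.75, -1.0, 0.22]
```

View pics/c3.png

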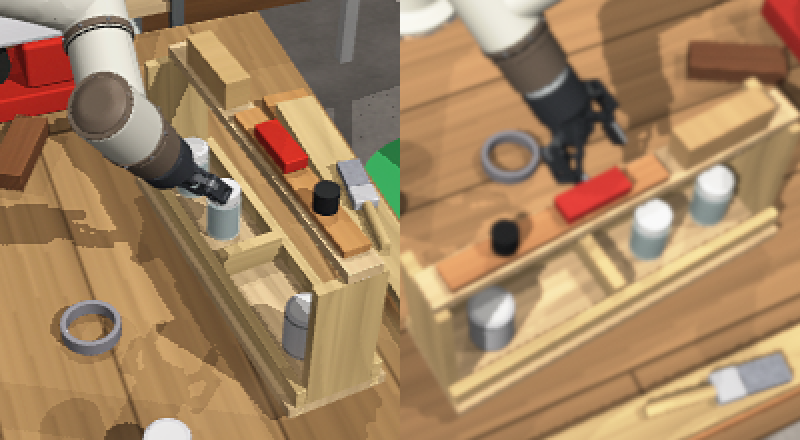

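The jar stands upright beside its twin on the shelf. Going for the tin.

Emit:
servo_tool([
  [[85, 30, -18, -30, 0, 0, 0], [85, 60, -36, -50, -0.01, 0, -0.02], [85, 92, -54, -70, -0.02, 0, -0.03], [85, 125, -75, -88, -0.03, 0, -0.04], [85, 160, -96, -106, -0.04, 0, -0.06], [85, 195, -117, -120, -0.05, 0, -0.07], [85, 230, -138, -135, -0.06, 0, -0.08], [85, 258, -154, -145, -0.071, -0.001, -0.1], [85, 273, -164, -150, -0.071, -0.001, -0.1], [85, 273, -164, -150, -0.071, -0.001, -0.1]],
])

```text
clock: 14.58
position: [457.8, -236.9, 133.0]
ee_rot: [-0.363, 0.879, 0.119, 0.286]
contact_force: [-0.9, -0.0, -0.3]
gripper_width: 85.4
grasp_force: 0.0
```

```bash
python3 - <<'E'
from pl import *
for i in range(3):arm.get_image("wrist")
p=wlid(74)
go((p[0],p[1],42),45,36)
go((449,-245,42),45,36)
E
```

```text
lid 321.3 174.5 [ 80.1 107.6] [ 443.1 -250.5   74. ]
shift [72.0, 0.0, 83.0] rot [-0.0, 0.002, 0.002] ik 0.0 [-0.63, 0.51, -0.3, -0.87, -0.87, 0.45]
shift [66.0, -0.0, 88.0] rot [-0.0, 0.002, 0.002] ik 0.0 [-0.61, 0.51, -0.29, -0.87, -0.86, 0.44]
```

Emit:
servo_tool([
  [[85, 20, 0, 25, 0, 0, 0], [85, 40, 0, 50, 0, 0, 0], [85, 58, 0, 71, 0, 0, 0], [85, 69, 0, 85, 0, 0, 0], [85, 69, 0, 85, 0, 0, 0], [50, 69, 0, 85, 0, 0, 0], [50, 69, 0, 85, 0, 0, 0], [50, 69, 0, 85, 0, 0, 0], [50, 69, 0, 85, 0, 0, 0], [50, 69, 0, 85, 0, 0, 0]],
])

```text
clock: 16.02
position: [454.6, -240.6, 26.8]
ee_rot: [-0.365, 0.878, 0.117, 0.287]
contact_force: [-1.4, -1.3, 6.3]
gripper_width: 60.3
grasp_force: 65.2
```

Emit:
servo_tool([
  [[50, 0, 0, 0, 0, 0, 0], [50, 0, 0, 0, 0, 0, 0]],
])

```text
clock: 16.27
position: [454.6, -240.6, 26.8]
ee_rot: [-0.365, 0.878, 0.117, 0.287]
contact_force: [-1.8, -1.0, 6.9]
gripper_width: 60.2
grasp_force: 65.2
```

```bash
python3 - <<'E'
from pl import *
p=arm.read_state();print(p["joints"].round(2),p["position"])
go((446,-248,145),45,36)
E
```

```text
[-0.62  0.51 -0.29 -0.87 -0.87  0.45] [ 454.63107393 -240.64418293   26.78107862]
shift [-61.0, 1.0, -81.0] rot [-0.002, 0.003, 0.003] ik 0.0 [-0.59, 0.34, -0.25, -0.76, -1.0, 0.24]
```

Emit:
servo_tool([
  [[50, -8, 0, -11, 0, 0, 0], [50, -22, 0, -30, 0, 0, 0], [50, -40, 1, -53, 0, 0, 0], [50, -54, 1, -72, 0, 0, 0], [50, -61, 1, -81, 0, 0, 0], [50, -61, 1, -81, 0, 0, 0]],
])

```text
clock: 17.02
position: [454.5, -238.5, 127.2]
ee_rot: [-0.364, 0.878, 0.117, 0.287]
contact_force: [-0.2, 0.5, -2.5]
gripper_width: 60.5
grasp_force: 65.7
```

```bash
python3 - <<'E'
from pl import *
p=arm.read_state();print(p["joints"].round(2),p["position"],p["contact_force"])
go(sh(-125,-75,140),28,36)
E
```

```text
[-0.59  0.34 -0.25 -0.76 -0.99  0.24] [ 454.47086298 -238.54477408  127.17396079] [-0.16506768  0.52234647 -2.50601326]
shift [-170.0, 62.0, 129.0] rot [0.172, 0.002, 0.242] ik 0.0 [-0.02, 0.25, -0.41, -0.73, -0.44, -0.47]
```

Emit:
servo_tool([
  [[50, -8, 3, 6, 0.01, 0, 0.01], [50, -27, 10, 20, 0.03, 0, 0.04], [50, -51, 19, 39, 0.05, 0, 0.07], [50, -77, 28, 58, 0.08, 0.001, 0.11], [50, -103, 38, 78, 0.1, 0.001, 0.145], [50, -128, 47, 97, 0.13, 0.001, 0.18], [50, -150, 55, 114, 0.15, 0.002, 0.21], [50, -165, 60, 125, 0.167, 0.002, 0.235], [50, -170, 62, 129, 0.172, 0.002, 0.242], [50, -170, 62, 129, 0.172, 0.002, 0.242]],
])

```text
clock: 18.27
position: [560.6, -43.2, 121.3]
ee_rot: [-0.23, 0.923, 0.076, 0.299]
contact_force: [-0.6, 0.1, -2.0]
gripper_width: 60.3
grasp_force: 65.7
```

```bash
python3 - <<'E'
from pl import *
arm.get_image("side")
p=arm.read_state();print(p["joints"].round(2),p["position"],p["contact_force"])
go(sh(-125,-75,134),28,36)
go(sh(-6,-75,134),28,36)
E
```

```text
[-0.02  0.26 -0.41 -0.73 -0.44 -0.47] [560.7108993  -43.84608624 121.5673762 ] [-0.14705053  0.18883858 -2.44234199]
shift [2.0, -0.0, 4.0] rot [0.002, -0.002, -0.001] ik 0.0 [-0.02, 0.26, -0.41, -0.74, -0.44, -0.45]
shift [-87.0, -44.0, 69.0] rot [0.002, -0.002, -0.001] ik 0.0 [0.03, 0.42, -0.19, -0.63, -0.46, -0.62]
```

Emit:
servo_tool([
  [[50, -7, -4, 5, 0, 0, 0], [50, -22, -11, 17, 0, 0, 0], [50, -42, -21, 33, 0, 0, 0], [50, -62, -31, 49, 0, 0, 0], [50, -79, -40, 63, 0, 0, 0], [50, -87, -44, 69, 0, 0, 0], [50, -87, -44, 69, 0, 0, 0], [50, -87, -44, 69, 0, 0, 0]],
])

```text
clock: 19.32
position: [679.2, -30.7, 117.2]
ee_rot: [-0.23, 0.923, 0.076, 0.299]
contact_force: [-0.8, -0.4, -1.2]
gripper_width: 60.3
grasp_force: 65.7
```

```bash
python3 - <<'E'
from pl import *
arm.get_image("side")
p=arm.read_state();print(p["joints"].round(2),p["position"],p["contact_force"])
go(sh(-6,-75,87),28,36)
E
```

```text
[ 0.03  0.42 -0.19 -0.63 -0.46 -0.62] [679.18836719 -30.74662089 117.45105456] [ 0.12151666 -0.62319997 -3.07971759]
shift [28.0, 0.0, 39.0] rot [0.002, -0.001, -0.001] ik 0.0 [0.01, 0.49, -0.2, -0.74, -0.41, -0.48]
```

Emit:
servo_tool([
  [[50, 6, 0, 8, 0, 0, 0], [50, 13, 0, 18, 0, 0, 0], [50, 19, 0, 27, 0, 0, 0], [50, 24, 0, 33, 0, 0, 0], [50, 26, 0, 36, 0, 0, 0], [50, 27, 0, 38, 0, 0, 0], [50, 28, 0, 39, 0, 0, 0], [50, 28, 0, 39, 0, 0, 0]],
])

```text
clock: 20.38
position: [679.7, -30.5, 68.9]
ee_rot: [-0.23, 0.923, 0.076, 0.299]
contact_force: [-0.3, -0.1, -1.9]
gripper_width: 60.3
grasp_force: 67.2
```

Emit:
servo_tool([
  [[50, 0.6, 0, 0.8, 0, 0, 0], [50, 1.2, 0, 1.6, 0, 0, 0], [50, 1.5, 0, 2, 0, 0, 0], [50, 1.5, 0, 2, 0, 0, 0]],
])

```text
clock: 20.88
position: [680.0, -30.5, 67.0]
ee_rot: [-0.23, 0.923, 0.076, 0.299]
contact_force: [-1.0, 1.1, -1.7]
gripper_width: 60.4
grasp_force: 67.2
```

Emit:
servo_tool([
  [[50, 0.6, 0, 0.8, 0, 0, 0], [50, 0.9, 0, 1.3, 0, 0, 0], [50, 0.9, 0, 1.3, 0, 0, 0]],
])

```text
clock: 21.25
position: [680.6, -30.4, 66.9]
ee_rot: [-0.23, 0.923, 0.075, 0.301]
contact_force: [-5.1, 1.1, 5.6]
gripper_width: 60.4
grasp_force: 67.8
```

Contact with the floor is clear, so I'm releasing the tin and backing out.

Emit:
servo_tool([
  [[66, 0, 0, 0, 0, 0, 0], [78, 0, 0, 0, 0, 0, 0], [78, 0, 0, 0, 0, 0, 0], [78, 0, 0, 0, 0, 0, 0], [78, 0, 0, -10, 0, 0, 0], [78, 0, 0, -35, 0, 0, 0], [78, 0, 0, -70, 0, 0, 0], [85, 0, 0, -110, 0, 0, 0], [85, 0, 0, -150, 0, 0, 0], [85, 0, 0, -150, 0, 0, 0]],
])

```text
clock: 22.5
position: [602.6, -73.4, 191.0]
ee_rot: [-0.23, 0.922, 0.074, 0.303]
contact_force: [1.3, 0.1, 0.3]
gripper_width: 85.0
grasp_force: 0.0
```

Emit:
servo_tool([
  [[85, 0, 0, -40, 0, 0, 0], [85, 0, 0, -60, 0, 0, 0], [85, 0, 0, -60, 0, 0, 0], [85, 0, 0, -60, 0, 0, 0]],
])

```text
clock: 23.0
position: [571.2, -88.3, 234.1]
ee_rot: [-0.23, 0.923, 0.076, 0.299]
contact_force: [-1.0, -0.1, -0.0]
gripper_width: 85.0
grasp_force: 0.0
```

```bash
python3 - <<'E'
from pl import *
I={n:arm.get_image(n)[:,:,::-1] for n in("side","scene")}
p=arm.read_state();print(p["position"],p["contact_force"])
a=cv2.resize(I["side"][110:330,230:430],None,fx=2,fy=2,interpolation=3);b=cv2.resize(I["scene"][160:380,250:450],None,fx=2,fy=2,interpolation=3)
cv2.imwrite("pics/c4.png",np.hstack([a,b]))
E
```

```text
[571.24202498 -88.24460118 233.7399291 ] [ 0.28447802 -0.09763543 -0.24415962]
```

View pics/c4.png

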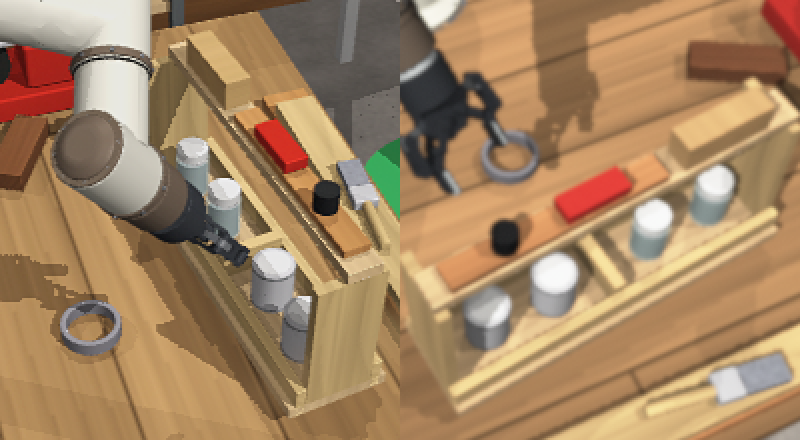

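```bash
python3 - <<'E'
from pl import *
for n,u,v,z in(("scene",327.5,294,114),("scene",376,267,126),("side",230+136.5,110+131,114),("side",230+112,110+95,126)):
    r=onz(n,u,v,z)[:2]-O;print(n,(r@ex).round(1),(r@ey).round(1))
a=cv2.imread("pics/c3.png").astype(np.uint8);b=cv2.imread("pics/c4.png")
for x0,y0,x1,y1 in((455,275,520,355),(690,160,740,230)):
    f=lambda m:cv2.GaussianBlur(cv2.cvtColor(m[y0:y1,x0:x1],6),(0,0),1).astype(np.float32)
    t=f(a)[10:-10,10:-10];r=cv2.matchTemplate(f(b),t,cv2.TM_CCOEFF_NORMED);print(cv2.minMaxLoc(r)[1::2])
E
```

```text
scene -2.7 -69.1
scene -0.0 85.2
side -2.5 -74.6
side -4.5 80.3
(0.9382844567298889, (7, 10))
(0.9999381899833679, (10, 10))
```

```bash
python3 -c "
from bench import arm
print(arm.job_done())"
```

```text
the job is handed in; nothing more can be done
None
```

The tin and the jar both stand upright on the shelf floor, each in the bay of its own kind and within about 5 mm of the shelf's centre line; I handed the job in at about 23 s, with no verdict returned. The shelf tin may have shifted by about 4 mm (limit 30 mm).

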